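Pull the sprocket's retaining ring on the roaster's stirrer drive

TASK

The chain sprocket has to come off the coffee roaster's stirrer drive, so free it: take the wooden-handled hooked pick, drop its hook into the pull loop of the sprung retaining ring and pry the ring sideways out of its shaft groove, using the pick and not your fingers. Then lay the pick down on the bench and put the loose ring in the steel sample tray, leaving the other things on the bench as they are.

Things in the scene. Friction and masses are not known exactly. Their poses are not given: they have to be found in the camera images.
- drive: Fixed grey worm gearmotor, shaft upright; origin on the shaft axis at bench level, z up. Gearbox 122 x 108 mm; motor lies along +x, to 240 mm from the axis, 119 mm high. On the 32 mm steel shaft sits a flat toothed sprocket, 158 mm across, top of its plate 112 mm above the bench; on the plate a hub boss, 48 mm across, top at 128 mm. The shaft ends at 160 mm.
- groove (a point): On the shaft axis, 131 mm above the bench, at the mid-height of the ring's wire when it is in place. The shaft groove is 26 mm in diameter and lies directly above the hub boss, from 128 to 137 mm above the bench; the shaft above it is 32 mm thick again.
- clip_ring (a point): Centre of the retaining ring, half-way up; it starts in the groove. One piece of dark 6 mm round spring wire, lying flat, 68 x 39 mm, about 60 g: two springy arms grip the groove, their mouth on this frame's +x side; a closed pull loop on the -x side, bent up so that its top is 13 mm above the underside. z up. It can turn round the groove and comes out only sideways.
- clip_loop (a point): Centre of the pull loop's opening, 36 mm from clip_ring towards its -x and 5 mm higher, same axes. Stiff; outside 33 mm wide (y), reaching 52 mm from clip_ring; opening 21 mm wide, far bar's inner face 46 mm from clip_ring. A hook goes down between that bar and the boss (ending 24 mm from the axis), with 16 mm or more free below the wire. Can be pinched across y.
- clip_mouth (a point): Middle of the ring's open mouth, 14 mm from clip_ring towards its +x, half-way up, same axes. Pulling the loop straight away from the shaft (ring's -x) with about 10 N spreads the arms; the ring snaps free after about 6 mm, slides on over the boss and, some 35 mm off the axis, tips off the boss and the hook on to the sprocket plate, 16 mm below. Dragged much farther it may fall to the bench.
- pick_grip (a point): Grip point on the hooked pick's handle, at its centre of mass: half-way up, 15 mm above its underside, 30 mm ahead of the handle's centre. x points along the pick to the hook, z up. Wooden handle with flat upright sides, 120 mm long, 24 wide, 30 high, lying on the bench. The pick is 198 mm long, about 110 g.
- pick_tip (a point): Lower end of the pick's straight hook, 105 mm ahead of pick_grip along x and centred across; 3 mm above the hook's very end, which is level with the handle's underside. The hook is 6 mm round and square to the steel shank, which runs above the handle (top 41 mm over the underside level) and leaves 32 mm of hook clear below it. Same axes as pick_grip.
- tray: Shallow stainless sample tray, empty, fixed, 180 mm (x) by 140 mm (y), 30 mm high, walls and floor 3 mm. Origin at the centre of its underside on the bench.
- wrench: Bystander: steel double open-ended wrench, 190 mm, lying flat. Origin at its underside.
- screwdriver: Bystander: screwdriver, 190 mm, lying flat. Origin at its underside.
- bearing: Bystander: ball bearing, 62 mm across, 16 mm high. Origin at its underside.
- trier: Bystander: bean trier, a steel half-tube with a wooden handle, about 205 mm long, lying flat. Origin at its underside.
- bowl: Bystander: white cupping bowl, 104 mm across, 55 mm high. Origin at its underside.
- grease_tin: Bystander: round grey tin, 72 mm across, 62 mm high. Origin at its underside.
- spare_sprocket: Bystander: small spare sprocket, 105 mm across, 22 mm high. Origin at its underside.

How it is judged:
On the way, in this order (a step that is already met when the one before it is completed fails the run):
1. the held pick pulls on the ring while the ring is still in its groove (contact force between pick and clip above 3 N and contact force between the fingers and pick above 1 N and horizontal distance between clip_ring and groove below 0.009 m).
2. the ring is out of its groove, more than 22 mm off the shaft's axis (horizontal distance between clip_ring and groove above 0.022 m), for 0.1 s.
At the end, for the whole second after the job is handed in: The ring lies at rest in the tray (its centre and loop inside the walls and less than 22 mm above the tray's underside), and the pick lies at rest on the bench, its grip point less than 26 mm above the bench and outside the tray (x of clip_ring in the frame of tray between -0.088 and 0.088 m and y of clip_ring in the frame of tray between -0.068 and 0.068 m and x of clip_loop in the frame of tray between -0.088 and 0.088 m and y of clip_loop in the frame of tray between -0.068 and 0.068 m and z of each of clip_ring, clip_loop in the frame of tray below 0.022 m and linear speed of each of clip, pick below 0.02 m/s and height (world z) of pick_grip between 0.004 and 0.026 m and (x of pick_grip in the frame of tray above 0.095 m or x of pick_grip in the frame of tray below -0.095 m or y of pick_grip in the frame of tray above 0.075 m or y of pick_grip in the frame of tray below -0.075 m)); the robot touches nothing.
It fails at once if the robot touches the ring while it is still in its groove (only the pick may) (contact force between any of the fingers, the arm and clip above 0.5 N and distance between clip_ring and groove below 0.015 m).
It fails at once if the ring is lost off the bench (height (world z) of clip_ring below -0.02 m).
It fails at once if another thing on the bench is moved by more than 40 mm (distance of any of wrench, screwdriver, bearing, trier, bowl, grease_tin, spare_sprocket from where it was at the start of the episode above 0.04 m).
It also fails if it takes over 72 s, if anything falls off the work surface, if the arm or the gripper's body presses on something with over 40 N, if the wrist force passes 120 N, or if a joint passes its speed limit or range.

ROBOT

A 6-joint arm with a two-finger parallel gripper is mounted at the origin on the work surface. World frame = base frame: x ahead of the robot, y to its left, z up, the work surface at z = 0. Lengths are in m, angles in rad, forces in N, time in s.
With the tool pointing down it reaches from about 0.35 to 1 m from the base axis. Payload 7.1 kg.
Tool frame: the origin (TCP) lies at the very end of the fingers, on their centre line; the grasp point (between the pads) lies r.pinch_z behind it (r.pinch_z is the distance from the TCP to the grasp point, in m); z points along the fingers, y is the line along which they close (so a half turn about z gives the same grasp; the last joint's range is limited). The gripper opens to 85 mm and grips with 20 to 120 N. Pads are 22 mm wide; open, the fingers measure 114 mm over their backs; the gripper's body (76 mm by 85 mm) begins 54 mm behind the grasp point. The pads swing forward as they close: fully open they stand 13 mm farther back than shut.
Start: joints at [1.243, 0.423, 1.63, -0, 1.089, -0.019], TCP at [0.19, 0.595, 0.231] pointing down, gripper open.
Joint ranges: [-3, 3], [-0.9, 2.11], [0.09, 2.58], [-1.31, 4.45], [0.11, 2.69], [-2.54, 2.54]. Speed limits (rad/s): [2.39, 2.39, 3.01, 3.14, 3.14, 3.14].

INTERFACE

Orientations are given as a unit quaternion [x, y, z, w].
In Python, from station import r gives the robot as it stands.
- The arm moves only by the tool apply_moves, never from a script. Its argument "targets" is a list of rows, each a list of 2 entries, a list of its own where there are three numbers: the shift along the tool's x, y, z in cm, then the turn, a rotation vector about the tool's x, y, z in rad. A call has 1 to 20 rows; each row is the pose to reach, as a shift and turn from the pose commanded when the call began, along the tool's axes at that moment; what a row does not reach only later rows make up. A row lasts 1/10 s, in which the tool goes at most 50 mm and 8.59 degrees, less where a joint would pass 70% of its speed; a pose out of reach is approached as far as the arm can. A call with a gripper value outside its range is refused whole. "claw" is the finger opening in cm, from 0 to 8.54, set as the call begins (left out, the last holds). The fingers move at their own pace and stop on an object; the grip force is fixed at half the most. Time passes only in rows, so rows that repeat a pose let the fingers close. It gives the time, the measured TCP pose, the force, the opening and the grip force at its end, in the units of the state.
- r.state(): the state, without advancing time (a new reading comes with each control period).
- r.grab_frame(name): name is "side" or "top" or "wrist"; returns a dict with "pixels" (480x640x3 uint8, blue, green, red), "range_z" (480x640 float32, m along the optical axis (not along the pixel's ray), 0 where there is no reading), "camera_matrix" (3x3 intrinsics, pixels), "cam_to_world" (4x4, takes a point from camera to world coordinates); the wrist camera has in their place "hand_eye" (4x4, takes a point from camera to tool coordinates, whose origin is the TCP and whose axes are the flange's). Camera axes: x right, y down, z forward; pixel columns grow to the right and rows downward; lengths in m; the calibration is good to about 2 mm. The wrist camera is an equidistant fisheye: a pixel r from the principal point sees the ray r / f radians off the axis. A picture is of the moment at which its call begins: read the wrist's pose just before it.
- r.close_job(): hands the job in; it is judged then, once.
The state is a dict: "t": time; "joints": joint angles; "qvel": joint speeds; "effort": joint torques, N m; "position": TCP position; "orientation": TCP orientation; "ft_force": force on the tool from outside, world axes, zero at the start; "wrist_torque": the same for the moment, N m; "width": opening from 0.0 (shut) to 1.0 (fully open); "grasp_force": force on a finger pad.
Only numpy, scipy, OpenCV 4.12 (cv2) and the standard library are available. Lean on these libraries where they do the work, as an engineer would, in place of code of your own. Each camera call takes 0.05 s, during which the arm holds its last target. There are 200 camera calls.

## Working session

There is one attempt and no reset: what is moved stays moved. The work goes in short steps, Python scripts to look and compute and a tool call to move; the robot and the scene stay as the last step left them, time stands still between calls to the robot, and variables do not carry over. Pictures are saved under pics/ and viewed, at most 10 in all, crops included, and the job is handed in when it is done.

Besides the shell and the picture viewer there is one more tool, called after "Call:" by a JSON object that holds its "method" and its "body". apply_moves: Moves the arm, as the interface text tells. Its arguments: {"type":"object","properties":{"targets":{"type":"array"},"claw":{"type":"number"}},"required":["targets"]}

```bash
mkdir -p pics; ls
cat > h.py <<'E'
import numpy as np, cv2, pickle
from station import r
def grab(n):
    f=r.grab_frame(n); pickle.dump(f,open(f'{n}.pkl','wb')); return f
def load(n): return pickle.load(open(f'{n}.pkl','rb'))
def ray_plane(f,u,v,z):
    K=f['camera_matrix'];T=f['cam_to_world']
    d=T[:3,:3]@np.linalg.inv(K)@np.array([u,v,1.]);o=T[:3,3]
    return o+d*(z-o[2])/d[2]
def proj(f,p):
    T=np.linalg.inv(f['cam_to_world']);q=f['camera_matrix']@(T[:3,:3]@np.array(p)+T[:3,3]);return q[:2]/q[2]
def cloud(f):
    K=f['camera_matrix'];T=f['cam_to_world'];Z=f['range_z']
    v,u=np.mgrid[:480,:640];P=np.stack([(u-K[0,2])/K[0,0]*Z,(v-K[1,2])/K[1,1]*Z,Z],-1)
    return P@T[:3,:3].T+T[:3,3]
E
python3 - <<'E'
from h import *
for n in('top','side'):
    f=grab(n);cv2.imwrite(f'pics/{n}0.png',f['pixels']);print(n,f['camera_matrix'],f['cam_to_world'].round(3))
print(r.pinch_z,r.state())
E
```

```text
pics
top [[506.49794647   0.         321.98806628]
 [  0.         506.49794647 238.03233527]
 [  0.           0.           1.        ]] [[ 0.065 -0.973  0.221  0.292]
 [-0.998 -0.064  0.015  0.012]
 [-0.    -0.221 -0.975  1.176]
 [ 0.     0.     0.     1.   ]]
side [[522.0881783    0.         311.00404833]
 [  0.         522.0881783  238.77312822]
 [  0.           0.           1.        ]] [[ 0.997 -0.038  0.066  0.466]
 [-0.075 -0.653  0.754 -0.843]
 [ 0.015 -0.756 -0.654  0.878]
 [ 0.     0.     0.     1.   ]]
0.0187 {'t': 0.1, 'joints': array([ 1.24302168e+00,  4.23784789e-01,  1.63065165e+00,  3.57709350e-05,
        1.08863174e+00, -1.90345419e-02]), 'qvel': array([-6.37162082e-05, -1.10953333e-03, -3.19026769e-03, -1.70834258e-03,
        1.30632563e-03,  1.81995152e-03]), 'effort': array([ 7.47914123e-05, -5.58419394e+01, -2.82449377e+01,  3.26349038e-05,
        2.92090379e-03,  1.27421274e-05]), 'position': array([0.18972847, 0.59495214, 0.23059576]), 'orientation': array([ 1.53765838e-01,  9.88107040e-01, -7.23965780e-04, -1.42894051e-04]), 'ft_force': array([-0.35707581, -0.95299957, -0.30457315]), 'wrist_torque': array([-0.00716015,  0.00805752,  0.03348478]), 'grasp_force': 0.0, 'width': 1.0028879581315289}
```

View pics/top0.png

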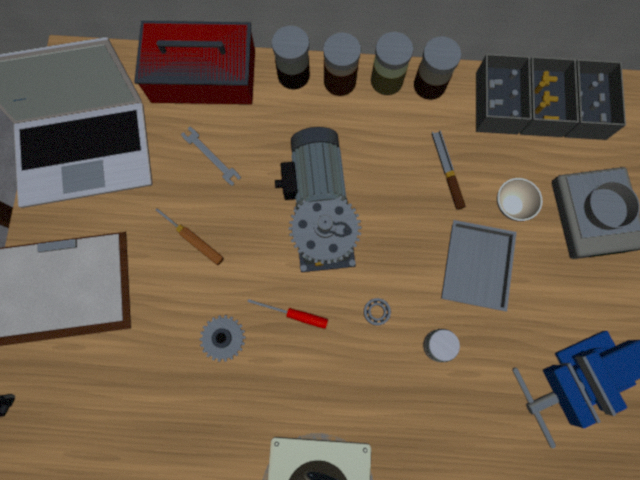

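View pics/side0.png

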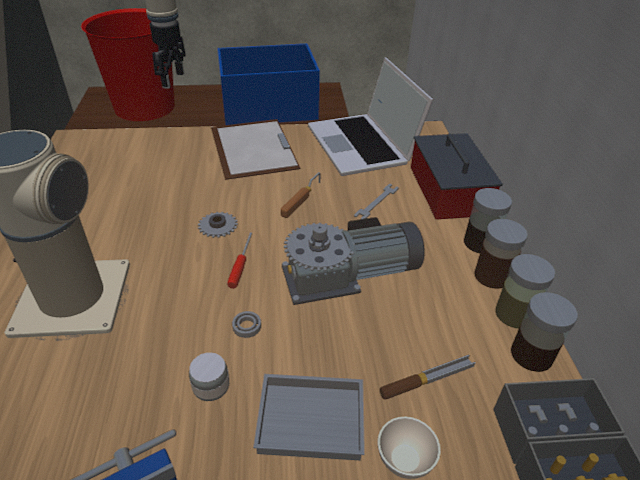

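The top view shows the pick (hook 157,209; handle end 221,261), the drive's shaft near (325,229), and the tray at (479,265). I'll zoom in on the ring and measure the pick.

Run:
```python
from h import *
t=load('top');s=load('side')
a=cv2.resize(t['pixels'][185:275,275:375],(800,720)[:1]*1+(600,) if 0 else (600,540),interpolation=cv2.INTER_CUBIC)
b=cv2.resize(s['pixels'][215:275,275:365],(600,400),interpolation=cv2.INTER_CUBIC)
im=np.zeros((600,800,3),np.uint8)
im[:300,:400]=0
a=cv2.resize(t['pixels'][195:260,285:365],(400,325),interpolation=cv2.INTER_CUBIC)
b=cv2.resize(s['pixels'][215:280,280:360],(400,325),interpolation=cv2.INTER_CUBIC)
c=cv2.resize(t['pixels'][200:270,145:235],(350,272),interpolation=cv2.INTER_CUBIC)
d=cv2.resize(s['pixels'][165:225,270:330],(270,270),interpolation=cv2.INTER_CUBIC)
im[:325,:400]=a;im[:325,400:]=b;im[328:,:350]=c;im[328:598,400:670]=d
im=cv2.convertScaleAbs(im,alpha=1.6)
cv2.imwrite('pics/z.png',im)
P=cloud(t)
hsv=cv2.cvtColor(t['pixels'],cv2.COLOR_BGR2HSV)
for (u,v) in[(221,261),(200,244),(180,229),(325,229),(345,229),(310,215)]:print(u,v,P[v,u].round(3),hsv[v,u])
# tray
m=(np.abs(P[...,2]-.030)<.006)&(P[...,1]<-.15)&(P[...,1]>-.45)&(P[...,0]>.3)
print('tray',m.sum(),cv2.minAreaRect(P[m][:,:2].astype(np.float32)))
m=(P[...,2]>.145)&(P[...,2]<.17)&(abs(P[...,0]-P[229,325,0])<.08)&(abs(P[...,1]-P[229,325,1])<.05)
print('shafttop',m.sum(),np.median(P[m],0),P[m].mean(0), P[m].min(0),P[m].max(0))
m=(P[...,2]>.015)&(P[...,1]>.15)&(P[...,1]<.4)&(P[...,0]>.4)&(P[...,0]<.68)&(P[...,2]<.06)
print('pick',m.sum(),cv2.minAreaRect(P[m][:,:2].astype(np.float32)),P[m].max(0),P[m].min(0))
```

```text
221 261 [0.485 0.261 0.013] [ 14 183  67]
200 244 [0.52  0.311 0.027] [ 14 174 110]
180 229 [0.552 0.361 0.029] [ 21 182 119]
325 229 [0.542 0.022 0.159] [105  28  92]
345 229 [ 0.556 -0.02   0.113] [113  56  59]
310 215 [0.583 0.058 0.111] [108  37 117]
tray 2666 ((0.6635100841522217, -0.3261358141899109), (0.7122890949249268, 0.2670246660709381), 3.297268867492676)
shafttop 196 [0.55462938 0.02490823 0.15831684] [0.5553385  0.02496739 0.15796845] [0.54057106 0.01037253 0.14609946] [0.57236955 0.04010443 0.16485903]
pick 604 ((0.5305019021034241, 0.3312385678291321), (0.16914518177509308, 0.02391236275434494), 55.311370849609375) [0.58043472 0.39953228 0.04505335] [0.47604406 0.25832185 0.01651888]
```

View pics/z.png

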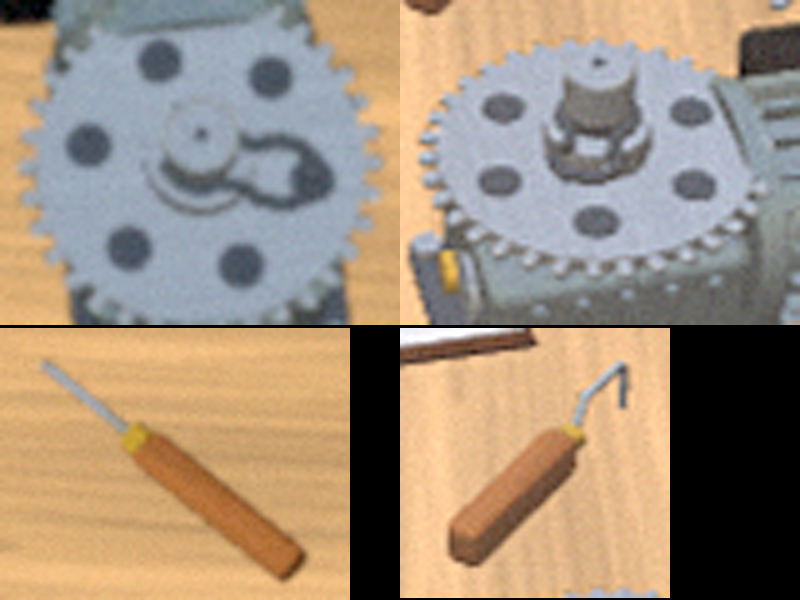

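The zoom shows the shaft top at about (325,222) in the top view, with the ring's loop pointing image-right (world −y) and its far end near (352,231). The pick's hook hangs down at its far end, and the handle lies flat.

Run:
```python
from h import *
t=load('top');s=load('side')
T=lambda u,v,z:ray_plane(t,u,v,z)[:2].round(4)
S=lambda u,v,z:ray_plane(s,u,v,z)[:2].round(4)
print('shaft top',T(285+202/5,195+135/5,.16), 'side',S(280+(600-400)/5,215+62/5,.16))
ax=T(325.4,222,.16)
g=cv2.cvtColor(t['pixels'],cv2.COLOR_BGR2GRAY)
print('loop end outer',T(285+333/5,195+178/5,.136),'opening ctr',T(285+275/5,195+178/5,.136))
print('hole dirs ok; hook top',T(145+45/350*90,200+37/272*70,.041), 'side hook top',S(270+625/1*0+ (623-400)/4.5,165+(365-328)/4.5,.041),'side hook bot',S(270+(624-400)/4.5,165+(408-328)/4.5,.0))
# handle mask
for n,f in(('top',t),('side',s)):
    P=cloud(f);h=cv2.cvtColor(f['pixels'],cv2.COLOR_BGR2HSV)
    m=(P[...,2]>.024)&(P[...,2]<.035)&(P[...,1]>.2)&(P[...,1]<.42)&(P[...,0]>.42)&(P[...,0]<.65)
    print(n,m.sum(),cv2.minAreaRect(P[m][:,:2].astype(np.float32)),np.median(P[m][:,2]))
    c=P[m][:,:2]; w,v=np.linalg.eigh(np.cov(c.T)); d=v[:,1]*np.sign(v[1,1]);e=(c-c.mean(0))@d
    lo,hi=np.percentile(e,[.5,99.5]);print(' dir',d,np.degrees(np.arctan2(d[1],d[0])),'ctr',c.mean(0)+d*(lo+hi)/2,hi-lo)
P=cloud(t)
m=(np.abs(P[...,2]-.030)<.006)&(P[...,1]<-.2)&(P[...,1]>-.45)&(P[...,0]>.36)&(P[...,0]<.6)
mm=m.astype(np.uint8);n,l,st,ce=cv2.connectedComponentsWithStats(mm)
for i in range(1,n):
    if st[i,4]>60:print('comp',st[i],cv2.minAreaRect(P[l==i][:,:2].astype(np.float32)))
print('tray corners',T(456,223,.03),T(515,233,.03),T(507,308,.03),T(443,297,.03))
p=r.state();from scipy.spatial.transform import Rotation as R;print(R.from_quat(p['orientation']).as_matrix().round(3))
```

```text
shaft top [0.5566 0.0225] side [0.5609 0.02  ]
loop end outer [ 0.5478 -0.0337] opening ctr [ 0.5462 -0.0093]
hole dirs ok; hook top [0.592 0.418] side hook top [0.5968 0.4062] side hook bot [0.5995 0.4173]
top 501 ((0.5292428135871887, 0.329134464263916), (0.16017626225948334, 0.02367904596030712), 55.009151458740234) 0.028661813038601602
 dir [0.56958472 0.82193263] 55.278727830829716 ctr [0.52385573 0.32164453] 0.14103224498254363
side 269 ((0.543228805065155, 0.33584779500961304), (0.19492879509925842, 0.026651401072740555), 55.021671295166016) 0.02948241467920032
 dir [0.5673729  0.82346098] 55.432767301347496 ctr [0.54406674 0.33496217] 0.19261478154402661
comp [441 226  75  86 786] ((0.512535035610199, -0.3341279923915863), (0.1495644897222519, 0.1884511262178421), 82.5047378540039)
tray corners [ 0.608  -0.2809] [ 0.5929 -0.418 ] [ 0.4176 -0.3967] [ 0.433  -0.2527]
[[-0.953  0.304 -0.001]
 [ 0.304  0.953 -0.001]
 [ 0.    -0.001 -1.   ]]
```

```bash
cat >> h.py <<'E'
from scipy.spatial.transform import Rotation as R
def delta(p,xang):
    "shift (cm) and turn in tool axes to reach TCP p, pointing down, tool x at xang deg"
    s=r.state();A=R.from_quat(s['orientation']);c,q=np.cos(np.radians(xang)),np.sin(np.radians(xang))
    B=R.from_matrix(np.array([[c,q,0],[q,-c,0],[0,0,-1]]))
    print('t',s['t'],'pos',s['position'].round(4),'shift',(A.inv().apply(np.array(p)-s['position'])*100).round(2),'turn',(A.inv()*B).as_rotvec().round(3))
E
python3 -c "
from h import *
delta([.534,.335,.09],55.1)"
```

```text
t 0.1 pos [0.1897 0.595  0.2306] shift [-40.7  -14.28  14.08] turn [-1.000e-03  1.000e-03  1.871e+00]
```

Call:
{"method": "apply_moves", "body": {"targets": [[[-40.7,-14.3,0],[0,0,1.871]],[[-40.7,-14.3,0],[0,0,1.871]],[[-40.7,-14.3,0],[0,0,1.871]],[[-40.7,-14.3,0],[0,0,1.871]],[[-40.7,-14.3,0],[0,0,1.871]],[[-40.7,-14.3,0],[0,0,1.871]],[[-40.7,-14.3,0],[0,0,1.871]],[[-40.7,-14.3,0],[0,0,1.871]],[[-40.7,-14.3,0],[0,0,1.871]],[[-40.7,-14.3,10],[0,0,1.871]],[[-40.7,-14.3,10],[0,0,1.871]],[[-40.7,-14.3,10],[0,0,1.871]],[[-40.7,-14.3,10],[0,0,1.871]],[[-40.7,-14.3,10],[0,0,1.871]],[[-40.7,-14.3,10],[0,0,1.871]],[[-40.7,-14.3,10],[0,0,1.871]]]}}

```text
t: 1.7
position: [0.5343, 0.3356, 0.1317]
orientation: [0.886, 0.463, 0.0, -0.0]
ft_force: [-0.1, -0.6, -0.2]
width: 1.001
grasp_force: 0.0
```

Run:
```python
from h import *
delta([.534,.335,.005],55.1)
f=grab('wrist');print(f['camera_matrix'],f['hand_eye'].round(4));cv2.imwrite('pics/w1.png',f['pixels'])
```

```text
t 1.7 pos [0.5343 0.3356 0.1317] shift [-7.000e-02  1.000e-02  1.267e+01] turn [ 0.    -0.     0.002]
[[371.64829954   0.         319.58731951]
 [  0.         371.64829954 233.69569602]
 [  0.           0.           1.        ]] [[-0.00e+00 -9.62e-01 -2.73e-01  6.92e-02]
 [ 1.00e+00 -2.00e-04  6.00e-04 -0.00e+00]
 [-6.00e-04 -2.73e-01  9.62e-01 -1.43e-01]
 [ 0.00e+00  0.00e+00  0.00e+00  1.00e+00]]
```

View pics/w1.png

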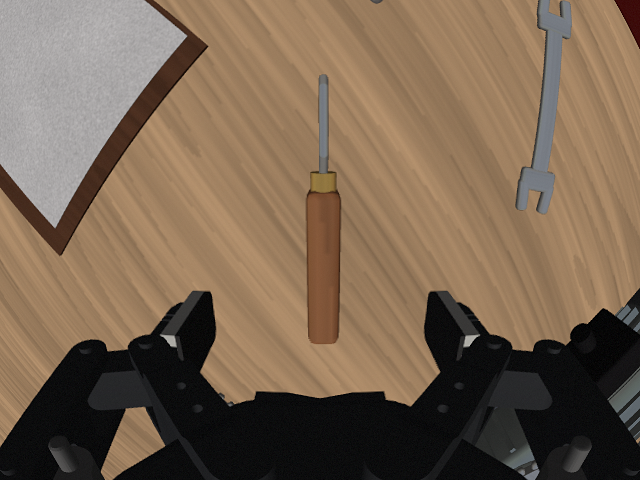

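The pick is centred between the fingers and runs straight up the image: hook end (323,76), handle front (323,193), handle back (323,343). I'll measure it by wrist rays.

```bash
cat >> h.py <<'E'
def wray(f,s,u,v,z):
    K=f['camera_matrix'];a=np.array([(u-K[0,2])/K[0,0],(v-K[1,2])/K[1,1]]);th=np.hypot(*a)
    d=np.r_[a/th*np.sin(th),np.cos(th)]
    A=R.from_quat(s['orientation']).as_matrix();H=f['hand_eye']
    o=A@H[:3,3]+s['position'];d=A@H[:3,:3]@d
    return o+d*(z-o[2])/d[2]
E
python3 - <<'E'
from h import *
f=load('wrist');s=r.state()
A=R.from_quat(s['orientation'])
for n,u,v,z in(('hook',323.5,76,.038),('front',323.5,194,.027),('back',323,342,.027)):
    p=wray(f,s,u,v,z);print(n,p.round(4),A.inv().apply(p-s['position']).round(4))
E
```

```text
hook [0.5961 0.4199 0.038 ] [0.1045 0.0026 0.0938]
front [0.5519 0.3561 0.027 ] [0.0268 0.0028 0.1047]
back [0.4859 0.2612 0.027 ] [-0.0888  0.0028  0.1047]
```

Call:
{"method": "apply_moves", "body": {"targets": [[[-0.3,0.3,4],[0,0,0]],[[-0.3,0.3,8],[0,0,0]],[[-0.3,0.3,11],[0,0,0]],[[-0.3,0.3,12.0],[0,0,0]],[[-0.3,0.3,12.6],[0,0,0]],[[-0.3,0.3,12.6],[0,0,0]],[[-0.3,0.3,12.6],[0,0,0]]]}}

```text
t: 2.45
position: [0.536, 0.332, 0.0069]
orientation: [0.887, 0.463, 0.001, -0.0]
ft_force: [0.9, 0.8, -0.1]
width: 1.001
grasp_force: 0.0
```

Call:
{"method": "apply_moves", "body": {"targets": [[[0,0,0],[0,0,0]],[[0,0,0],[0,0,0]],[[0,0,0],[0,0,0]],[[0,0,0],[0,0,0]],[[0,0,0],[0,0,0]],[[0,0,0],[0,0,0]],[[0,0,0],[0,0,0]],[[0,0,0],[0,0,0]],[[0,0,0],[0,0,0]],[[0,0,0],[0,0,0]]], "claw": 1.5}}

```text
t: 3.45
position: [0.5353, 0.3315, 0.0058]
orientation: [0.887, 0.463, 0.0, -0.0]
ft_force: [0.1, -0.8, 5.1]
width: 0.271
grasp_force: 60.2
```

```bash
python3 -c "
from h import *
delta([.529,-.116,.19],78)"
```

```text
t 3.45 pos [0.5353 0.3315 0.0058] shift [-37.05  25.09 -18.44] turn [ 0.    -0.001 -0.4  ]
```

Call:
{"method": "apply_moves", "body": {"targets": [[[0,0,-2],[0,0,0]],[[0,0,-5],[0,0,0]],[[0,0,-9],[0,0,0]],[[0,0,-13],[0,0,0]],[[0,0,-17],[0,0,0]],[[0,0,-18.4],[0,0,0]],[[-3,2,-18.4],[0,0,-0.05]],[[-7,5,-18.4],[0,0,-0.1]],[[-11,7.5,-18.4],[0,0,-0.15]],[[-15,10,-18.4],[0,0,-0.2]],[[-19,13,-18.4],[0,0,-0.25]],[[-23,15.5,-18.4],[0,0,-0.3]],[[-27,18,-18.4],[0,0,-0.35]],[[-31,21,-18.4],[0,0,-0.4]],[[-34,23,-18.4],[0,0,-0.4]],[[-36,24.4,-18.4],[0,0,-0.4]],[[-37,25.1,-18.4],[0,0,-0.4]],[[-37,25.1,-18.4],[0,0,-0.4]],[[-37,25.1,-18.4],[0,0,-0.4]]]}}

```text
t: 5.35
position: [0.5288, -0.1149, 0.1887]
orientation: [0.777, 0.629, -0.0, -0.001]
ft_force: [0.4, 0.0, -1.6]
width: 0.265
grasp_force: 59.3
```

Run:
```python
from h import *
s=r.state();print(s['position'],s['orientation'],s['ft_force'],s['width'])
f=grab('wrist');cv2.imwrite('pics/w2.png',f['pixels'][0:320,120:520] if 0 else f['pixels'])
print(proj(load('top'),[0,0,0]))
```

```text
[ 0.52877496 -0.1149181   0.18870055] [ 7.77020720e-01  6.29474667e-01 -2.46812502e-04 -6.19562131e-04] [ 0.42060063  0.02677382 -1.56601194] 0.2645787627470112
[318.8341638  493.15449267]
```

View pics/w2.png

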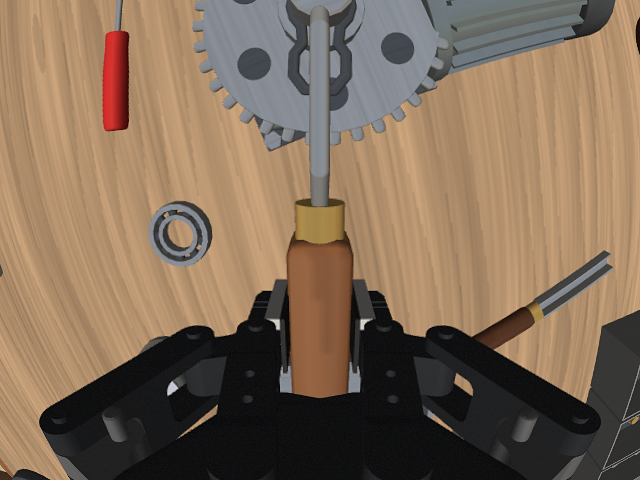

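The wrist view shows the pick (u≈319) lined up with the loop, which spans u 289–352 with its outer end at v≈97. The shank end is at v≈8.

Run:
```python
from h import *
f=load('wrist');s=r.state();A=R.from_quat(s['orientation'])
for n,u,v,z in(('loop far outer',320,97,.136),('l',289,68,.137),('rr',352,68,.137),('hook end top',318.5,9,.221),('shank mid',320,150,.224),('shank near',320,60,.224)):
    p=wray(f,s,u,v,z);print(n,p.round(4),A.inv().apply(p-s['position']).round(4))
print('xang',np.degrees(np.arctan2(*A.as_matrix()[[1,0],0])))
t=grab('top')
a=cv2.resize(t['pixels'][195:295,275:375],(600,600),interpolation=cv2.INTER_CUBIC)
sd=grab('side');b=sd['pixels'][205:285,265:365]
im=np.hstack([a[:, :400],np.zeros((600,0,3),np.uint8)]);
b=cv2.resize(b,(500,400),interpolation=cv2.INTER_CUBIC)
im=np.zeros((400,800,3),np.uint8);im[:,:500]=b;im[:300,500:]=cv2.resize(a,(300,300))
cv2.imwrite('pics/s3.png',cv2.convertScaleAbs(im,alpha=1.5))
```

```text
loop far outer [ 0.5471 -0.0294  0.136 ] [0.0871 0.0003 0.0529]
l [ 0.5347 -0.0108  0.137 ] [ 0.1027 -0.0157  0.0519]
rr [ 0.5665 -0.0175  0.137 ] [0.1027 0.0168 0.0519]
hook end top [ 0.5507 -0.0099  0.221 ] [ 0.1069 -0.0003 -0.0321]
shank mid [ 0.5422 -0.0523  0.224 ] [ 0.0637  0.0001 -0.0351]
shank near [ 0.5477 -0.0265  0.224 ] [ 0.09    0.0001 -0.0351]
xang 78.07234065267963
```

Call:
{"method": "apply_moves", "body": {"targets": [[[0,0,1.5],[0,0,0]],[[0,0,2.5],[0,0,0]],[[0,0,3.5],[0,0,0]],[[0,0,4.2],[0,0,0]],[[0,0,4.9],[0,0,0]],[[0,0,5.5],[0,0,0]],[[0,0,6.0],[0,0,0]],[[0,0,6.4],[0,0,0]],[[0,0,6.4],[0,0,0]],[[0,0,6.4],[0,0,0]]]}}

```text
t: 6.5
position: [0.5293, -0.1158, 0.1254]
orientation: [0.777, 0.629, 0.0, 0.0]
ft_force: [0.2, -0.2, -1.2]
width: 0.264
grasp_force: 59.3
```

Run:
```python
from h import *
s=r.state();print(s['position'],s['ft_force'],s['width'])
b=grab('side')['pixels'][205:285,265:365];t=grab('top')['pixels'][190:270,290:390];w=grab('wrist')['pixels'][:240,200:440]
z=lambda i:cv2.resize(i,(400,320),interpolation=cv2.INTER_CUBIC)
im=np.zeros((600,800,3),np.uint8);im[:320,:400]=z(b);im[:320,400:]=z(t);im[330:570,:240]=w
cv2.imwrite('pics/s3.png',cv2.convertScaleAbs(im,alpha=1.5))
```

```text
[ 0.52926363 -0.11579909  0.12540313] [ 0.15161753 -0.1727875  -1.24570795] 0.2637585024097203
```

View pics/s3.png

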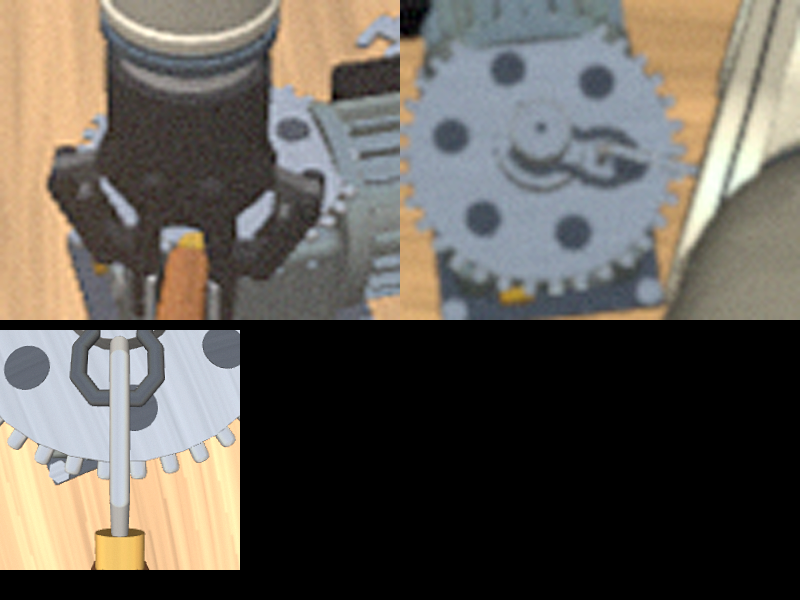

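Call:
{"method": "apply_moves", "body": {"targets": [[[-0.2,0,0],[0,0,0]],[[-0.4,0,0],[0,0,0]],[[-0.6,0,0],[0,0,0]],[[-0.7,0,0],[0,0,0]],[[-0.8,0,0],[0,0,0]],[[-0.9,0,0],[0,0,0]],[[-1.0,0,0],[0,0,0]],[[-1.1,0,0],[0,0,0]],[[-1.2,0,0],[0,0,0]]]}}

```text
t: 7.55
position: [0.5268, -0.126, 0.1252]
orientation: [0.777, 0.629, 0.001, -0.001]
ft_force: [3.3, 12.7, -2.2]
width: 0.267
grasp_force: 59.2
```

Call:
{"method": "apply_moves", "body": {"targets": [[[-0.1,0,0],[0,0,0]],[[-0.2,0,0],[0,0,0]],[[-0.3,0,0],[0,0,0]]]}}

```text
t: 7.85
position: [0.526, -0.1278, 0.1249]
orientation: [0.777, 0.629, 0.001, -0.002]
ft_force: [1.4, 15.4, -4.2]
width: 0.267
grasp_force: 59.1
```

Call:
{"method": "apply_moves", "body": {"targets": [[[-0.1,0,0],[0,0,0]],[[-0.2,0,0],[0,0,0]],[[-0.3,0,0],[0,0,0]]]}}

```text
t: 8.15
position: [0.5246, -0.1309, 0.1247]
orientation: [0.777, 0.629, 0.0, -0.002]
ft_force: [1.5, 17.3, -2.5]
width: 0.269
grasp_force: 59.2
```

Call:
{"method": "apply_moves", "body": {"targets": [[[-0.1,0,0],[0,0,0]],[[-0.2,0,0],[0,0,0]],[[-0.3,0,0],[0,0,0]],[[-0.4,0,0],[0,0,0]],[[-0.4,0,0],[0,0,0]]]}}

```text
t: 8.65
position: [0.5243, -0.1352, 0.1249]
orientation: [0.777, 0.629, 0.0, -0.001]
ft_force: [1.1, 10.2, -1.7]
width: 0.271
grasp_force: 59.3
```

Run:
```python
from h import *
s=r.state();print(s['position'],s['ft_force'],s['width'])
t=grab('top')['pixels'][190:270,290:390];w=grab('wrist')['pixels'][:240,160:480]
z=lambda i:cv2.resize(i,(400,320),interpolation=cv2.INTER_CUBIC)
im=np.zeros((320,800,3),np.uint8);im[:,400:]=z(t);im[:240,:320]=w
cv2.imwrite('pics/s4.png',cv2.convertScaleAbs(im,alpha=1.5))
```

```text
[ 0.52425833 -0.13522485  0.12492454] [ 1.13251235 10.18857979 -1.74857788] 0.27130396036399396
```

View pics/s4.png

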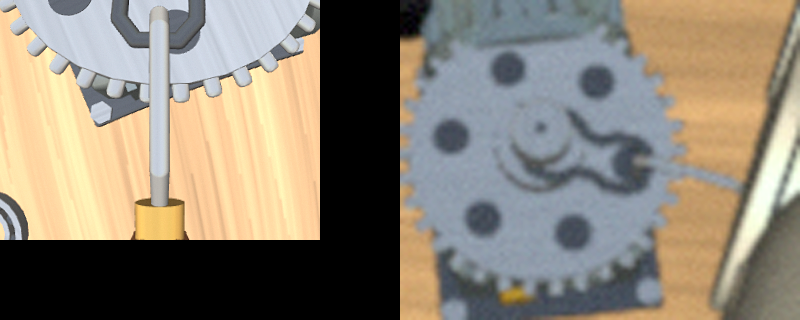

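The hook is pulling the loop's far bar and the arms are spreading around the shaft, so I'll keep pulling.

Call:
{"method": "apply_moves", "body": {"targets": [[[-0.1,0,0],[0,0,0]],[[-0.2,0,0],[0,0,0]],[[-0.3,0,0],[0,0,0]],[[-0.4,0,0],[0,0,0]],[[-0.4,0,0],[0,0,0]]]}}

```text
t: 9.25
position: [0.5237, -0.1406, 0.1252]
orientation: [0.777, 0.63, 0.0, -0.0]
ft_force: [-0.5, 0.5, -2.5]
width: 0.27
grasp_force: 59.4
```

Call:
{"method": "apply_moves", "body": {"targets": [[[-0.1,0,0],[0,0,0]],[[-0.2,0,0],[0,0,0]],[[-0.3,0,0],[0,0,0]],[[-0.4,0,0],[0,0,0]],[[-0.4,0,0],[0,0,0]]]}}

```text
t: 9.75
position: [0.5229, -0.1456, 0.1254]
orientation: [0.777, 0.629, -0.0, 0.0]
ft_force: [-0.3, -0.5, -0.8]
width: 0.269
grasp_force: 59.4
```

Run:
```python
from h import *
s=r.state();print(s['position'],s['ft_force'],s['width'])
t=grab('top')['pixels'][190:270,290:390];w=grab('wrist')['pixels'][:240,160:480]
z=lambda i:cv2.resize(i,(400,320),interpolation=cv2.INTER_CUBIC)
im=np.zeros((320,800,3),np.uint8);im[:,400:]=z(t);im[:240,:320]=w
cv2.imwrite('pics/s5.png',cv2.convertScaleAbs(im,alpha=1.5))
```

```text
[ 0.52293792 -0.14556261  0.12542137] [-0.28103065 -0.5229694  -0.84025137] 0.26925336883798945
```

View pics/s5.png

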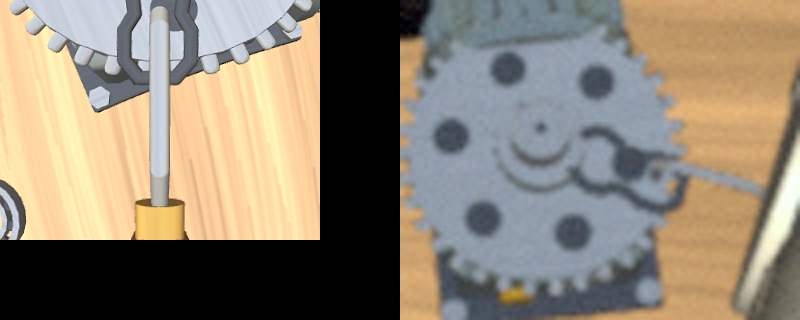

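The ring is out. It lies towards the sprocket's edge with the hook still inside its loop but no longer touching it. I'll lift the pick straight up.

Call:
{"method": "apply_moves", "body": {"targets": [[[0,0,-0.5],[0,0,0]],[[0,0,-1],[0,0,0]],[[0,0,-1.5],[0,0,0]],[[0,0,-2.2],[0,0,0]],[[0,0,-3.2],[0,0,0]],[[0,0,-4.5],[0,0,0]],[[0,0,-6],[0,0,0]],[[0,0,-8],[0,0,0]],[[0,0,-8],[0,0,0]]]}}

```text
t: 10.75
position: [0.5248, -0.1456, 0.2086]
orientation: [0.777, 0.63, 0.002, 0.002]
ft_force: [-0.7, -0.3, -1.5]
width: 0.272
grasp_force: 59.4
```

Run:
```python
from h import *
s=r.state();print(s['position'],s['ft_force'],s['width'])
f=grab('top');P=cloud(f)
# where free bench space: max heights in region for laying pick
def occ(x0,x1,y0,y1):
    m=(P[...,0]>x0)&(P[...,0]<x1)&(P[...,1]>y0)&(P[...,1]<y1);return m.sum(),np.percentile(P[m][:,2],[50,99.5]).round(3)
for b in((.42,.52,.22,.42),(.3,.4,-.2,-.05),(.46,.62,.15,.3)):print(b,occ(*b))
hsv=cv2.cvtColor(f['pixels'],cv2.COLOR_BGR2HSV)
d=np.hypot(P[...,0]-.5576,P[...,1]-.0211)
# dark wire: on/over the plate
m=(hsv[...,2]<75)&(d<.13)&(d>.02)&(P[...,1]<.02)&(P[...,2]>.112)&(P[...,2]<.16)
print('wire',m.sum(),np.percentile(P[m],[2,50,98],axis=0).round(4))
delta([.535,.333,.19],55)
```

```text
[ 0.52480389 -0.14563814  0.20860958] [-0.65157689 -0.32700691 -1.45040186] 0.27218080128733385
(0.42, 0.52, 0.22, 0.42) (np.int64(3557), array([-0.001,  0.005]))
(0.3, 0.4, -0.2, -0.05) (np.int64(9177), array([0.725, 0.778]))
(0.46, 0.62, 0.15, 0.3) (np.int64(4113), array([-0.001,  0.005]))
wire 171 [[ 0.51   -0.053   0.1122]
 [ 0.5474 -0.0202  0.1166]
 [ 0.6013  0.0053  0.1331]]
t 10.8 pos [ 0.524  -0.1454  0.2071] shift [47.03 -8.85  1.66] turn [ 0.004 -0.     0.402]
```

Call:
{"method": "apply_moves", "body": {"targets": [[[3,-0.6,0],[0,0,0]],[[7,-1.3,0],[0,0,0.05]],[[11.5,-2.2,0],[0,0,0.1]],[[16,-3,0],[0,0,0.15]],[[20.5,-3.9,0],[0,0,0.2]],[[25,-4.7,0],[0,0,0.25]],[[29.5,-5.6,0],[0,0,0.3]],[[34,-6.4,0],[0,0,0.35]],[[38.5,-7.3,0],[0,0,0.4]],[[42,-8,0],[0,0,0.4]],[[45,-8.5,0],[0,0,0.4]],[[47,-8.9,0],[0,0,0.4]],[[47,-8.9,3],[0,0,0.4]],[[47,-8.9,7.5],[0,0,0.4]],[[47,-8.9,12],[0,0,0.4]],[[47,-8.9,15],[0,0,0.4]],[[47,-8.9,17],[0,0,0.4]],[[47,-8.9,18.5],[0,0,0.4]],[[47,-8.9,18.5],[0,0,0.4]],[[47,-8.9,18.5],[0,0,0.4]]]}}

```text
t: 12.8
position: [0.5337, 0.3331, 0.0206]
orientation: [0.887, 0.462, 0.0, 0.0]
ft_force: [-0.1, 0.2, -1.5]
width: 0.266
grasp_force: 59.5
```

Run:
```python
from h import *
delta([.535,.333,.007],55)
f=grab('top');z=lambda i,s:cv2.resize(i,s,interpolation=cv2.INTER_CUBIC)
sd=grab('side')
im=np.hstack([z(f['pixels'][190:270,290:380],(450,400)),z(sd['pixels'][220:290,280:350],(350,350)+() if 0 else (350,400))])
cv2.imwrite('pics/s6.png',cv2.convertScaleAbs(im,alpha=1.5))
```

```text
t 12.8 pos [0.5337 0.3331 0.0206] shift [0.06 0.11 1.36] turn [ 0.    -0.     0.002]
```

View pics/s6.png

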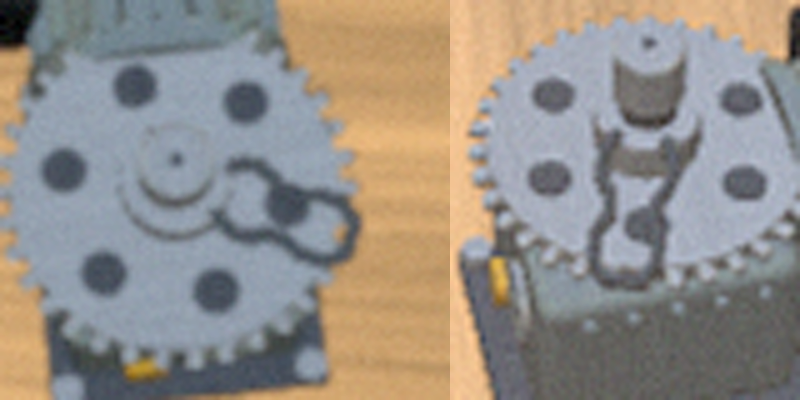

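The ring is off the shaft. Its arm tips are near the boss at top-view pixels (337,223) and (334,233), and its loop end reaches the plate's edge at (361,238). I'll set the pick down.

Call:
{"method": "apply_moves", "body": {"targets": [[[0,0,0.5],[0,0,0]],[[0,0,1.0],[0,0,0]],[[0,0,1.35],[0,0,0]],[[0,0,1.35],[0,0,0]],[[0,0,1.35],[0,0,0]]]}}

```text
t: 13.4
position: [0.5333, 0.3331, 0.0067]
orientation: [0.887, 0.463, -0.0, 0.0]
ft_force: [-0.5, -0.1, -0.9]
width: 0.265
grasp_force: 59.5
```

Call:
{"method": "apply_moves", "body": {"targets": [[[0,0,0],[0,0,0]],[[0,0,0],[0,0,0]],[[0,0,0],[0,0,0]],[[0,0,0],[0,0,0]],[[0,0,0],[0,0,0]],[[0,0,0],[0,0,0]],[[0,0,0],[0,0,0]],[[0,0,-3],[0,0,0]],[[0,0,-7],[0,0,0]],[[0,0,-12],[0,0,0]],[[0,0,-17],[0,0,0]],[[0,0,-20],[0,0,0]],[[0,0,-20],[0,0,0]]], "claw": 8}}

```text
t: 14.7
position: [0.536, 0.3347, 0.2126]
orientation: [0.887, 0.463, 0.005, -0.0]
ft_force: [1.1, -0.1, -0.2]
width: 0.937
grasp_force: 0.0
```

Run:
```python
from h import *
t=grab('top');s=grab('side')
def tri(a,b):
    def ry(f,p):
        K=f['camera_matrix'];T=f['cam_to_world'];d=T[:3,:3]@np.linalg.inv(K)@np.r_[p,1.];return T[:3,3],d/np.linalg.norm(d)
    o1,d1=ry(t,a);o2,d2=ry(s,b);k=np.linalg.lstsq(np.c_[d1,-d2],o2-o1,rcond=None)[0]
    p,q=o1+k[0]*d1,o2+k[1]*d2;return ((p+q)/2).round(4),np.linalg.norm(p-q).round(4)
T=lambda x,y:(290+x/5,190+y/5)
S=lambda x,y:(280+(x-450)/5,220+y*70/400)
print('loop end',tri(T(340,258),S(628,285)))
print('tipA(+x)',tri(T(232,163),S(672,140)))
print('tipB(-x)',tri(T(218,213),S(610,135)))
print('shaft',tri(T(178,158),S(649,42)))
print('loop corner +x',tri(T(352,215),S(660,245)),'-x',tri(T(318,258),S(595,262)))
P=cloud(t);
for p in((355,225),(332,258),(270,243),(270,175),(232,163)):
    u,v=map(int,np.round(T(*p)));print(p,P[v-1:v+2,u-1:u+2,2].round(3).ravel())
h=cv2.cvtColor(t['pixels'],cv2.COLOR_BGR2HSV)
```

```text
loop end (array([ 0.5402, -0.0499,  0.0989]), np.float64(0.0138))
tipA(+x) (array([ 5.675e-01, -5.000e-04,  1.277e-01]), np.float64(0.0043))
tipB(-x) (array([0.5428, 0.0039, 0.1284]), np.float64(0.0001))
shaft (array([0.5595, 0.0223, 0.1578]), np.float64(0.0027))
loop corner +x (array([ 0.5536, -0.0529,  0.1217]), np.float64(0.0125)) -x (array([ 0.5324, -0.0406,  0.1045]), np.float64(0.0021))
(355, 225) [ 0.116  0.113 -0.001  0.113  0.112 -0.004  0.113  0.11  -0.002]
(332, 258) [ 0.116  0.114  0.112  0.119  0.115  0.115  0.115  0.116 -0.003]
(270, 243) [0.117 0.121 0.122 0.11  0.108 0.111 0.111 0.111 0.109]
(270, 175) [0.127 0.12  0.112 0.126 0.12  0.112 0.126 0.124 0.122]
(232, 163) [0.111 0.132 0.132 0.133 0.131 0.128 0.131 0.131 0.131]
```

The pick is down. The ring leans with its arm tips on the boss rim (z≈0.131) and its loop on the plate's edge (z≈0.115), pointing about −102°. I'll go above the loop for a close look.

```bash
python3 -c "
from h import *
delta([.545,-.046,.21],78)"
```

```text
t 14.8 pos [0.5335 0.3332 0.2074] shift [-30.44  22.64  -0.28] turn [ 0.001 -0.001 -0.4  ]
```

Call:
{"method": "apply_moves", "body": {"targets": [[[-3,2.2,-1],[0,0,-0.05]],[[-7,5.2,-1],[0,0,-0.1]],[[-11,8.2,-1],[0,0,-0.15]],[[-15,11.2,-1],[0,0,-0.2]],[[-19,14.1,-1],[0,0,-0.25]],[[-23,17.1,-1],[0,0,-0.3]],[[-26,19.3,-1],[0,0,-0.35]],[[-29,21.6,-1],[0,0,-0.4]],[[-30.4,22.6,-0.3],[0,0,-0.4]],[[-30.4,22.6,-0.3],[0,0,-0.4]],[[-30.4,22.6,-0.3],[0,0,-0.4]]], "claw": 5.2}}

```text
t: 15.9
position: [0.5438, -0.0454, 0.2082]
orientation: [0.777, 0.629, -0.001, -0.001]
ft_force: [0.4, -0.3, -0.6]
width: 0.608
grasp_force: 0.0
```

Run:
```python
from h import *
s=r.state();print(s['position'],s['width'])
f=grab('wrist');cv2.imwrite('pics/w7.png',cv2.convertScaleAbs(f['pixels'],alpha=1.4))
```

```text
[ 0.54383049 -0.0453937   0.20824455] 0.607592922360838
```

View pics/w7.png

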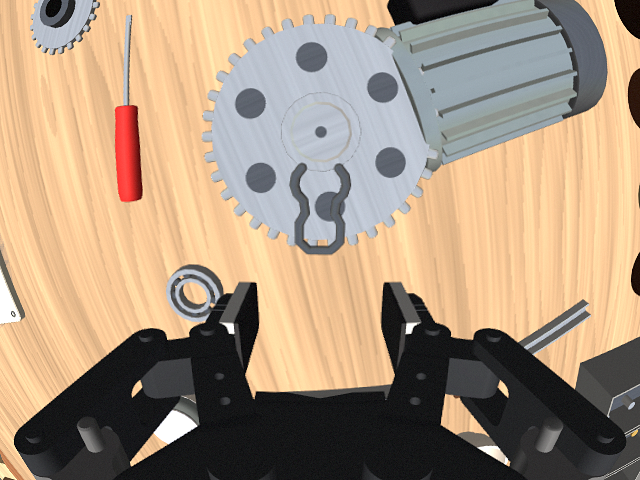

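The close view shows the ring aligned with the tool: arm tips at (301,170) and (341,170), loop sides at u 297 and 345 around v 230, and loop end at v≈254. That was my tenth picture, so from here I work by numbers.

Run:
```python
from h import *
f=load('wrist');s=r.state();A=R.from_quat(s['orientation'])
for n,u,v,z in(('far outer',320,254,.118),('l',296,230,.118),('r',346,230,.118),('waist l',303,208,.122),('waist r',338,208,.122),('tipl',301,170,.131),('tipr',341,170,.131)):
    p=wray(f,s,u,v,z);print(n,p.round(4),A.inv().apply(p-s['position']).round(4))
```

```text
far outer [ 0.542  -0.0558  0.118 ] [-0.0112  0.0004  0.0907]
l [ 0.5301 -0.0364  0.118 ] [ 0.0054 -0.0153  0.0907]
r [ 0.562  -0.0432  0.118 ] [0.0054 0.0173 0.0906]
waist l [ 0.5381 -0.0223  0.122 ] [ 0.0209 -0.0104  0.0867]
waist r [ 0.5597 -0.0269  0.122 ] [0.0209 0.0117 0.0867]
tipl [0.5428 0.0024 0.131 ] [ 0.0459 -0.011   0.0777]
tipr [ 0.566  -0.0026  0.131 ] [0.0459 0.0128 0.0777]
```

Call:
{"method": "apply_moves", "body": {"targets": [[[0.5,0.1,3],[0,0,0]],[[0.5,0.1,5.5],[0,0,0]],[[0.5,0.1,7],[0,0,0]],[[0.5,0.1,8],[0,0,0]],[[0.5,0.1,8.6],[0,0,0]],[[0.5,0.1,8.9],[0,0,0]],[[0.5,0.1,9.1],[0,0,0]],[[0.5,0.1,9.1],[0,0,0]],[[0.5,0.1,9.1],[0,0,0]]]}}

```text
t: 16.85
position: [0.5473, -0.0408, 0.1194]
orientation: [0.777, 0.629, 0.0, 0.0]
ft_force: [-0.0, -0.5, 0.5]
width: 0.608
grasp_force: 0.0
```

Call:
{"method": "apply_moves", "body": {"targets": [[[0,0,0.1],[0,0,0]],[[0,0,0.2],[0,0,0]],[[0,0,0.2],[0,0,0]]]}}

```text
t: 17.15
position: [0.5469, -0.0408, 0.1168]
orientation: [0.777, 0.629, 0.0, 0.0]
ft_force: [-0.0, -0.0, -0.1]
width: 0.611
grasp_force: 0.0
```

Call:
{"method": "apply_moves", "body": {"targets": [[[0,0,0.1],[0,0,0]],[[0,0,0.2],[0,0,0]],[[0,0,0.3],[0,0,0]],[[0,0,0.3],[0,0,0]]], "claw": 4.2}}

```text
t: 17.55
position: [0.5467, -0.0408, 0.1136]
orientation: [0.777, 0.629, -0.0, -0.0]
ft_force: [-0.1, -1.0, -0.3]
width: 0.496
grasp_force: 0.0
```

Call:
{"method": "apply_moves", "body": {"targets": [[[0,0,0.1],[0,0,0]],[[0,0,0.1],[0,0,0]]], "claw": 4.0}}

```text
t: 17.75
position: [0.5468, -0.0408, 0.1127]
orientation: [0.777, 0.629, -0.0, -0.0]
ft_force: [-0.2, 0.9, 0.8]
width: 0.467
grasp_force: 0.0
```

Call:
{"method": "apply_moves", "body": {"targets": [[[0,0,0],[0,0,0]],[[0,0,0],[0,0,0]],[[0,0,0],[0,0,0]],[[0,0,0],[0,0,0]],[[0,0,0],[0,0,0]],[[0,0,0],[0,0,0]],[[0,0,0],[0,0,0]],[[0,0,0],[0,0,0]]], "claw": 2.0}}

```text
t: 18.55
position: [0.5468, -0.0408, 0.1129]
orientation: [0.777, 0.63, -0.0, 0.0]
ft_force: [-2.0, -2.1, 3.1]
width: 0.353
grasp_force: 59.2
```

Call:
{"method": "apply_moves", "body": {"targets": [[[0,0,-0.5],[0,0,0]],[[0,0,-1.5],[0,0,0]],[[0,0,-3],[0,0,0]],[[0,0,-5],[0,0,0]],[[0,0,-7],[0,0,0]],[[0,0,-8],[0,0,0]],[[0,0,-8],[0,0,0]]]}}

```text
t: 19.25
position: [0.548, -0.0408, 0.1947]
orientation: [0.777, 0.629, 0.001, 0.001]
ft_force: [-0.5, 0.4, -0.1]
width: 0.351
grasp_force: 59.5
```

Run:
```python
from h import *
s=r.state();print(s['grasp_force'],s['width'])
t=load('top')
# tray centre and axes from its rim corners
C=np.array([ray_plane(t,u,v,.03)[:2] for u,v in((456,223),(515,233),(507,308),(443,297))]);print(C.mean(0))
delta([.512,-.335,.19],-98)
delta([.512,-.335,.19],80)
# dark wire seen in wrist view: count dark px where the ring was on the plate, and near fingers
f=grab('wrist');g=cv2.cvtColor(f['pixels'],cv2.COLOR_BGR2GRAY)
m=(g<60).astype(np.uint8);m[275:]=0
n,l,st,c=cv2.connectedComponentsWithStats(m)
for i in range(1,n):
    if st[i,4]>100:print(st[i],c[i].round())
```

```text
59.458498656749725 0.35137511576293606
[ 0.51286608 -0.33706401]
t 19.25 pos [ 0.548  -0.0408  0.1947] shift [-29.53   2.58   0.46] turn [-1.000e-03 -6.000e-03  3.072e+00]
t 19.25 pos [ 0.548  -0.0408  0.1947] shift [-29.53   2.58   0.46] turn [ 0.004 -0.    -0.034]
[ 34   0  16  20 252] [41.  9.]
[ 38   0  26  31 260] [54. 16.]
[ 385    0  118   27 2040] [431.  10.]
[539   1  45  76 410] [565.  36.]
[618   0  22  40 602] [631.  15.]
[631  74   9  55 343] [636. 100.]
[566 102  38  23 219] [581. 114.]
[120 111  12  98 685] [125. 161.]
[279 204  24  71 232] [290. 240.]
```

```bash
python3 -c "
from h import *
delta([.509,-.354,.013],78)"
```

```text
t 19.3 pos [ 0.5473 -0.0408  0.1934] shift [-31.44   2.72  18.04] turn [ 0.002 -0.     0.   ]
```

Call:
{"method": "apply_moves", "body": {"targets": [[[-3,0.3,0],[0,0,0]],[[-7,0.6,0],[0,0,0]],[[-11,1,0],[0,0,0]],[[-15,1.3,0],[0,0,0]],[[-19,1.6,0],[0,0,0]],[[-23,2,0],[0,0,0]],[[-27,2.3,0],[0,0,0]],[[-30,2.6,0],[0,0,0]],[[-31.4,2.7,0],[0,0,0]],[[-31.4,2.7,4],[0,0,0]],[[-31.4,2.7,8],[0,0,0]],[[-31.4,2.7,12],[0,0,0]],[[-31.4,2.7,15],[0,0,0]],[[-31.4,2.7,16.5],[0,0,0]],[[-31.4,2.7,17.5],[0,0,0]],[[-31.4,2.7,18],[0,0,0]],[[-31.4,2.7,18],[0,0,0]],[[-31.4,2.7,18],[0,0,0]]]}}

```text
t: 21.1
position: [0.5089, -0.3541, 0.0141]
orientation: [0.777, 0.63, 0.0, 0.001]
ft_force: [-0.1, -0.3, -0.8]
width: 0.35
grasp_force: 59.5
```

Call:
{"method": "apply_moves", "body": {"targets": [[[0,0,0.2],[0,0,0]],[[0,0,0.4],[0,0,0]],[[0,0,0.6],[0,0,0]],[[0,0,0.6],[0,0,0]]]}}

```text
t: 21.5
position: [0.5085, -0.3536, 0.0072]
orientation: [0.777, 0.629, 0.0, 0.0]
ft_force: [0.8, 1.2, 2.5]
width: 0.347
grasp_force: 60.4
```

Call:
{"method": "apply_moves", "body": {"targets": [[[0,0,0],[0,0,0]],[[0,0,0],[0,0,0]],[[0,0,0],[0,0,0]],[[0,0,0],[0,0,0]],[[0,0,0],[0,0,0]],[[0,0,0],[0,0,0]],[[0,0,-2],[0,0,0]],[[0,0,-5],[0,0,0]],[[0,0,-9],[0,0,0]],[[0,0,-13],[0,0,0]],[[-3,0,-17],[0,0,0]],[[-7,0,-20],[0,0,0]],[[-10,0,-22],[0,0,0]],[[-10,0,-22],[0,0,0]],[[-10,0,-22],[0,0,0]]], "claw": 5.5}}

```text
t: 23.0
position: [0.487, -0.4517, 0.2269]
orientation: [0.777, 0.629, 0.0, 0.0]
ft_force: [0.1, 1.1, 0.3]
width: 0.644
grasp_force: 0.0
```

Run:
```python
from h import *
s=r.state();print(s['position'],s['width'])
def show(g,P):
    # tray interior: dark pixels clearly below the floor's grey
    m=((g<.7*np.median(g[(abs(P[...,0]-.5125)<.06)&(abs(P[...,1]+.336)<.04)]))&(abs(P[...,0]-.5125)<.075)&(abs(P[...,1]+.336)<.06)).astype(np.uint8)
    n,l,st,c=cv2.connectedComponentsWithStats(m)
    for i in range(1,n):
        if st[i,4]>15:
            q=P[l==i];print(st[i],'mean',q.mean(0).round(3),'min',q.min(0).round(3),'max',q.max(0).round(3))
for n in('side','top'):
    f=grab(n);print(n);show(cv2.cvtColor(f['pixels'],cv2.COLOR_BGR2GRAY),cloud(f))
f=load('top');P=cloud(f)
m=(P[...,2]>.02)&(P[...,2]<.05)&(P[...,1]>.2)&(P[...,1]<.42)&(P[...,0]>.42)&(P[...,0]<.65);print('pick',m.sum(),P[m].mean(0),np.percentile(P[m][:,2],[5,50,95]))
```

```text
[ 0.48696278 -0.45167742  0.22689284] 0.6435340161459789
side
[248 103  60  58  65] mean [ 0.471 -0.366  0.612] min [ 0.442 -0.394  0.594] max [ 0.5   -0.338  0.629]
[244 121   8  14  60] mean [ 0.44  -0.356  0.612] min [ 0.438 -0.364  0.598] max [ 0.445 -0.348  0.62 ]
[330 379   8   7  23] mean [ 0.564 -0.277  0.023] min [ 0.557 -0.279  0.017] max [ 0.57  -0.276  0.033]
[299 402  20  32 202] mean [ 0.511 -0.344  0.011] min [ 0.494 -0.374  0.002] max [ 0.532 -0.307  0.019]
top
[ 590  198   50   56 1150] mean [ 0.471 -0.352  0.559] min [ 0.438 -0.396  0.492] max [ 0.521 -0.319  0.625]
[462 258  30  18 133] mean [ 0.51  -0.337  0.009] min [ 0.492 -0.372 -0.002] max [ 0.533 -0.301  0.018]
[501 289   5  11  35] mean [ 0.451 -0.393  0.018] min [ 0.438 -0.395  0.004] max [ 0.463 -0.391  0.033]
pick 607 [0.52349498 0.32430334 0.02906414] [0.02335201 0.02843101 0.03935822]
```

The ring lies flat in the tray and the pick flat on the bench. Nothing touches the robot, so I'm handing in.

```bash
python3 -c "
from station import r
print(r.close_job())"
```

```text
the job is handed in; nothing more can be done
None
```

I pried the ring out of its groove with the pick, laid the pick back on the bench where it had been and put the ring in the tray; the last depth readings show both lying flat, and I handed the job in at about 23 s, but no verdict came back.

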